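# Charge the balcony mister and mist the brown pot

### The job

Stand the small brown clay pot upright in the middle of the round rubber pad in front of the mister's nozzle and let go of it. Then pump the yellow-ended lever three full strokes, each right down to its stop and right back up, and after that press the slanted red spray head all the way in to its stop, hold it there for about a second and let it come fully out again. Leave the pot standing on the pad, and do not shift any of the other things.

Things in the scene. Friction and masses are not known exactly. Their poses are not given: they have to be found in the camera images.
- pot: Small unglazed brown clay flower pot, loose, open at the top, 80 mm high, about 160 g. Foot 48 mm across, widening to 57 mm; the top 26 mm (54 to 80 mm above the foot) is an upright rim band 66 mm across with a 6 mm wall, the place to grip. Origin: centre of its underside, z up.
- stand: Misting stand, fixed (placed anew each time, yaw within 0.2 rad): grey base plate 200 x 440 x 8 mm (x -70 to 130, y -220 to 220 mm in its frame), green upright tank 110 mm across, 133 mm high at (65, 0), from which a neck leans to -x and carries the red spray head; rubber pad on the +y side, pump lever on the -y side. Origin on the shelf surface, z up, -x towards the robot.
- deck_front (a point): Middle of the front bar of the bare steel wire deck over tank and spray head, 345 mm above the shelf. Bars 8 to 10 mm thick; the deck spans 75 mm to either side (stand's y) and 125 mm back (+x) to its two posts. Its front bar hangs about 140 mm over the head, so a gripper cannot come at the head from straight above; reach in tilted from the front. Axes as the stand's.
- nozzle_tip (a point): Tip of the black nozzle that aims at the pad from behind (+x side), about 135 mm above the shelf, 90 mm from the pad's middle. Its brass pipe, 12 mm thick and up to 155 mm high, stands behind it.
- pad_top (a point): Centre of the top face of the round black rubber pad (100 mm across, with a yellow centre spot 32 mm across), 14 mm above the shelf, 170 mm to +y and 20 mm to -x of the stand's origin. Axes as the stand's.
- head_top (a point): Centre of the flat top of the red spray head, a disc 60 mm across and 12 mm thick on a 20 mm steel stem. z points out of the head, away from the tank: up and towards the stand's -x, 30 degrees from vertical. At rest about 206 mm above the shelf and 11 mm to -x of the stand's origin. Pressing moves it along its own -z. y is the stand's y.
- spray_head (a joint): How far the spray head is pressed in: 0 out (rest), 0.022 m at the stop. A spring pushes it back out: about 4 N at first touch to 14 N at the stop.
- lever_pad (a point): Centre of the top face of the lever's yellow end block (50 mm along the lever, 36 mm wide, 18 mm thick). The lever points to the stand's -x. At rest it slopes up 0.35 rad and this point is about 148 mm above the shelf; at the stop it slopes down 0.25 rad and this point is about 80 mm above the shelf. Moves with the lever.
- lever_pivot (a point): Pivot axis of the pump lever (along the stand's y), 100 mm above the shelf, 115 mm from the middle of the yellow block, between two grey cheeks 123 mm high.
- pump_lever (a joint): Lever angle: 0 raised (rest), 0.6 rad fully down at the stop. A spring lifts it back: about 3.5 N at the yellow block at the top to 9 N at the bottom.
- jar: Bystander, loose: amber jar with a white cap, 60 mm across, 95 mm high. Origin: centre of its underside.
- bridge: Bystander, loose: small blue and white ceramic arched bridge, about 118 x 36 x 70 mm, long along its x. Origin: centre of its underside.
- bowl: Bystander, loose: blue ceramic bowl, 110 mm across, 60 mm high. Origin: centre of its underside.
- pliers: Bystander, loose: aluminium pliers lying flat, about 178 mm long along x (handles 107 mm to -x, jaws 71 mm to +x of the origin), 62 mm wide, 15 mm thick. Origin: on the shelf under them.
- chopstick: Bystander, loose: bamboo chopstick lying flat, 233 mm long along x, 8 mm thick. Origin: near its middle, underside.
Mind the look-alikes: they are no part of the job. Several things have the shape of the pot; the one meant has the colours described above.

How it is judged:
By the outcome, as a careful person would: the job done as asked, in the order asked, and still so for the second after the job is handed in, with the robot touching nothing.
It also fails if it takes over 67 s, if anything falls off the work surface, if the arm or the gripper's body presses on something with over 40 N, if the wrist force passes 120 N, or if a joint passes its speed limit or range.

### The arm

A 7-joint arm with a two-finger parallel gripper is mounted at the origin on the work surface. World frame = base frame: x ahead of the robot, y to its left, z up, the work surface at z = 0. Lengths are in m, angles in rad, forces in N, time in s.
With the tool pointing down it reaches from about 0.425 to 0.925 m from the base axis. Payload 6.8 kg.
Tool frame: the origin (TCP) lies at the very end of the fingers, on their centre line; the grasp point (between the pads) lies r.grip_depth behind it (r.grip_depth is the distance from the TCP to the grasp point, in m); z points along the fingers, x is the direction in which the jaws open and shut, and the axes are right-handed (so a half turn about z gives the same grasp; the last joint's range is limited). The gripper opens to 85 mm and grips with 20 to 120 N. Pads are 22 mm wide; open, the fingers measure 114 mm over their backs; the gripper's body (76 mm by 85 mm) begins 54 mm behind the grasp point. The pads swing forward as they close: fully open they stand 13 mm farther back than shut.
Start: joints at [-1.311, 0.477, 0.022, 1.555, -0.011, 1.109, -0.083], TCP at [0.243, 0.63, 0.231] pointing down, gripper open.
Joint ranges: [-2.96, 2.96], [-0.34, 2.1], [-1.41, 1.46], [0.24, 2.44], [-1.37, 4.51], [0.17, 1.92], [-2.96, 2.96]. Speed limits (rad/s): [2.39, 2.39, 3.14, 3.14, 3.14, 3.14, 3.14].

### API

Orientations are given as a rotation vector (axis times angle).
In Python, from bench import readout, grab_frame, workorder, r gives the robot as it stands.
- The arm moves only by the shell command python3 -m handwheel 'ROWS' [FORCE]. ROWS is text: rows parted by semicolons, each of 7 numbers parted by spaces: the shift along the tool's x, y, z in mm, then the turn, a rotation vector about the tool's x, y, z in degrees, then the finger opening in mm, from 0 to 85.4. A call has 1 to 12 rows; each row is the pose to reach, as a shift and turn from the pose commanded when the call began, along the tool's axes at that moment; what a row does not reach only later rows make up. A row lasts 1/8 s, in which the tool goes at most 62.5 mm and 10.7 degrees, less where a joint would pass 70% of its speed; a pose out of reach is approached as far as the arm can. A call with a gripper value outside its range is refused whole. The fingers move at their own pace and stop on an object; FORCE is the grip in N (left out, the last holds). Time passes only in rows, so rows that repeat a pose let the fingers close. It gives the time, the measured TCP pose, the force and the opening at its end, in the units of the state.
- readout.get_obs(): the state, without advancing time (a new reading comes with each control period).
- grab_frame(name): name is "scene" or "top" or "wrist"; returns a dict with "pixels" (384x512x3 uint8, red, green, blue), "fx", "fy", "cx", "cy" (pixels), "rvec" (rotation vector, rad) and "tvec" (3), from world to camera coordinates, as OpenCV has them. Camera axes: x right, y down, z forward; pixel columns grow to the right and rows downward; lengths in m; the calibration is good to about 2 mm. The wrist camera is an equidistant fisheye: a pixel r from the principal point sees the ray r / f radians off the axis. A picture is of the moment at which its call begins. There is no depth.
- workorder.hand_in(): hands the job in, once; it reports no verdict.
The state is a dict: "clock": time; "joints": joint angles; "qvel": joint speeds; "tau": joint torques, N m; "tcp_pos": TCP position; "orientation": TCP orientation; "contact_force": force on the tool from outside, world axes, zero at the start; "moment": the same for the moment, N m; "grip_width": finger opening in m.
Only numpy, scipy, OpenCV 4.12 (cv2) and the standard library are available. Lean on these libraries where they do the work, as an engineer would, in place of code of your own. Each camera call takes 0.05 s, during which the arm holds its last target.

## Working session

There is one attempt and no reset: what is moved stays moved. The work goes in short steps, Python scripts to look and compute and a shell command to move; the robot and the scene stay as the last step left them, time stands still between calls to the robot, and variables do not carry over. Pictures are saved under pics/ and viewed, and the job is handed in when it is done.

```bash
mkdir -p pics; ls; python3 - <<'E'
from bench import readout, grab_frame, workorder, r
import cv2,numpy as np
print(readout.get_obs()); print(r.grip_depth)
for n in ["scene","top","wrist"]:
    f=grab_frame(n); cv2.imwrite(f"pics/{n}0.png",f["pixels"][:,:,::-1])
    print(n,{k:v for k,v in f.items() if k!="pixels"})
E
```

```text
pics
{'clock': 0.0, 'joints': array([-1.31110822,  0.47782774,  0.02232703,  1.55650894, -0.01148406,
        1.10927576, -0.08306145]), 'qvel': array([-0.0005752 , -0.00086518,  0.00122315,  0.0010082 , -0.00077623,
        0.00044736, -0.00128994]), 'tau': array([-5.04030359e-04, -5.96450293e+01,  1.60756666e+00, -2.81197554e+01,
        1.23694714e-02,  9.38244833e-03,  3.84528548e-06]), 'tcp_pos': array([0.24248914, 0.6292781 , 0.23028267]), 'orientation': array([ 2.58914509e+00,  1.77720092e+00, -2.30733335e-03]), 'contact_force': array([-0.33877796,  0.73954166, -0.10614218]), 'moment': array([-0.02353191,  0.03190529,  0.01739357]), 'grip_width': 0.0849833273827951}
0.0187
scene {'fx': 353.2533004265789, 'fy': 353.2533004265789, 'cx': 253.61389616906357, 'cy': 193.48456549664877, 'rvec': array([ 2.25697738,  1.08434993, -0.40219177]), 'tvec': array([-0.34615119, -0.1583273 ,  1.46891585])}
top {'fx': 427.2083524518537, 'fy': 427.2083524518537, 'cx': 242.21289218912707, 'cy': 197.0177665593252, 'rvec': array([ 2.20659092, -2.1675445 ,  0.11258529]), 'tvec': array([0.01999527, 0.55070022, 1.21014156])}
wrist {'fx': 297.3186396354542, 'fy': 297.3186396354542, 'cx': 254.9539529026692, 'cy': 190.32144957976547, 'rvec': array([-2.39902386, -1.64630227, -0.22250998]), 'tvec': array([-0.67267407, -0.03493955,  0.37805518])}
```

View pics/scene0.png

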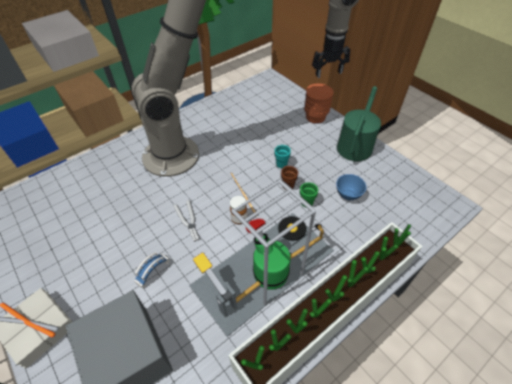

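View pics/top0.png

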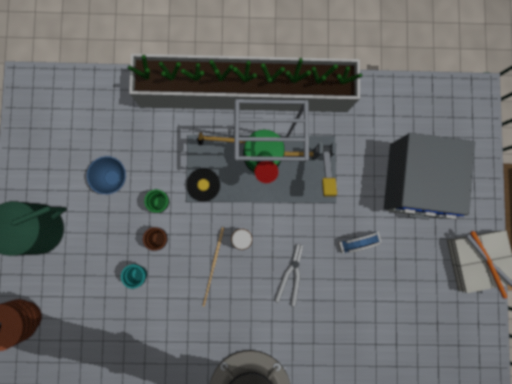

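View pics/wrist0.png

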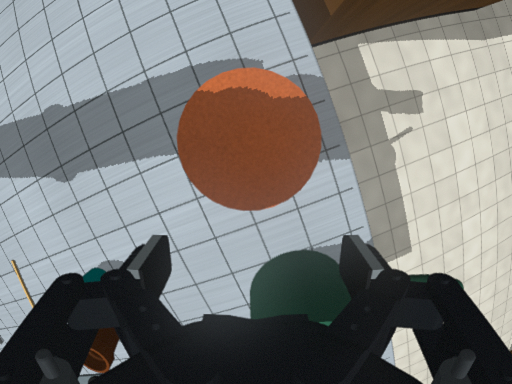

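The top view shows +x up and +y left. The brown pot is at about (156,239), between the teal one (134,275) and the green one (157,201). The pad's yellow spot is at (203,185), the red head at (266,172), the lever's yellow block at (330,186), the jar at (241,239) and the chopstick at about (213,267).

```bash
cat > h.py <<'E'
import numpy as np,cv2
from bench import readout, grab_frame, r
from scipy.spatial.transform import Rotation as R
def cam(f):
    Rm=R.from_rotvec(f["rvec"]).as_matrix(); return Rm,np.asarray(f["tvec"]).reshape(3)
def ray(f,u,v,fish=False):
    Rm,t=cam(f); x=(u-f["cx"])/f["fx"]; y=(v-f["cy"])/f["fy"]
    if fish:
        th=np.hypot(x,y); d=np.array([x/th*np.sin(th),y/th*np.sin(th),np.cos(th)])
    else: d=np.array([x,y,1.])
    return -Rm.T@t, Rm.T@d/np.linalg.norm(d)
def onz(f,u,v,z,fish=False):
    o,d=ray(f,u,v,fish); return o+d*(z-o[2])/d[2]
def tri(rays):
    A=np.zeros((3,3));b=np.zeros(3)
    for o,d in rays:
        P=np.eye(3)-np.outer(d,d);A+=P;b+=P@o
    p=np.linalg.solve(A,b); return p,[np.linalg.norm((np.eye(3)-np.outer(d,d))@(p-o)) for o,d in rays]
def proj(f,p):
    Rm,t=cam(f);c=Rm@np.asarray(p)+t; return np.array([c[0]/c[2]*f["fx"]+f["cx"],c[1]/c[2]*f["fy"]+f["cy"]])
def hsv(f): return cv2.cvtColor(f["pixels"],cv2.COLOR_RGB2HSV)
def blobs(f,lo,hi,roi,amin=20):
    m=cv2.inRange(hsv(f),lo,hi); k=np.zeros_like(m);x0,y0,x1,y1=roi;k[y0:y1,x0:x1]=m[y0:y1,x0:x1]
    n,l,s,c=cv2.connectedComponentsWithStats(k)
    return [(s[i].tolist(),c[i].round(1)) for i in range(1,n) if s[i][4]>=amin]
E
python3 - <<'E'
from h import *
t=grab_frame("top");s=grab_frame("scene")
for n,f in(("top",t),("scene",s)):
    o,_=ray(f,0,0);print(n,"cam at",o.round(3))
print("yellow top",blobs(t,(22,140,120),(35,255,255),(180,120,360,210)))
print("red top",blobs(t,(0,170,90),(5,255,255),(240,140,300,200)),blobs(t,(174,170,90),(180,255,255),(240,140,300,200)))
print("brown top",blobs(t,(3,90,30),(16,255,255),(135,215,180,260)))
print("yellow sc",blobs(s,(22,140,120),(35,255,255),(180,200,330,300)))
print("red sc",blobs(s,(0,170,90),(5,255,255),(230,200,280,260)))
print("brown sc",blobs(s,(3,90,30),(16,255,255),(270,155,310,195)))
def crop(f,x0,y0,x1,y1,k): return cv2.resize(f["pixels"][y0:y1,x0:x1,::-1],None,fx=k,fy=k,interpolation=cv2.INTER_NEAREST)
cv2.imwrite("pics/tc.png",crop(t,90,90,350,290,3)); cv2.imwrite("pics/sc.png",crop(s,160,130,360,330,3))
E
```

```text
top cam at [0.446 0.052 1.252]
scene cam at [ 1.046 -0.369  1.036]
yellow top [([323, 178, 13, 17, 187], array([329.4, 186.3])), ([198, 180, 11, 10, 85], array([203. , 184.4]))]
red top [([255, 164, 23, 18, 331], array([266.1, 172.2]))] []
brown top [([143, 228, 24, 22, 412], array([154.3, 238.4]))]
yellow sc [([194, 254, 17, 18, 178], array([202.1, 262.2]))]
red sc [([250, 220, 14, 9, 79], array([256.6, 223.3]))]
brown sc [([282, 166, 15, 21, 234], array([289.2, 174.8]))]
```

View pics/tc.png

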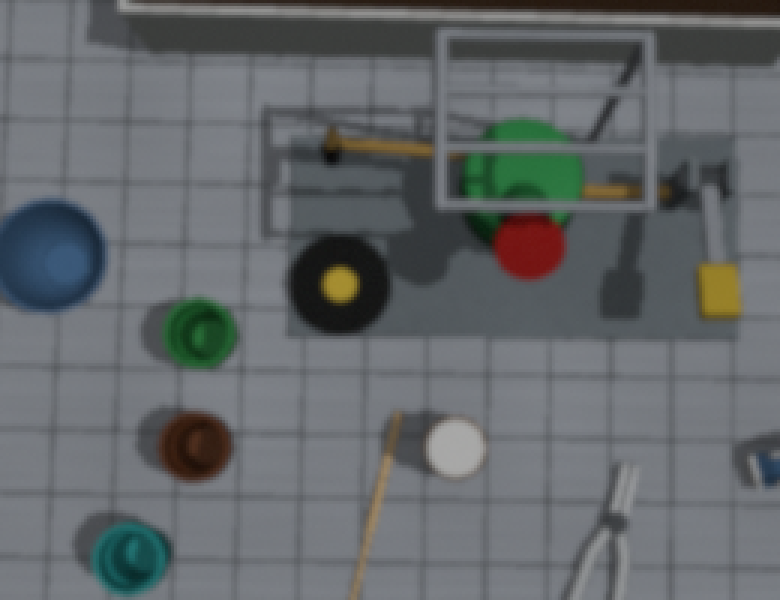

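View pics/sc.png

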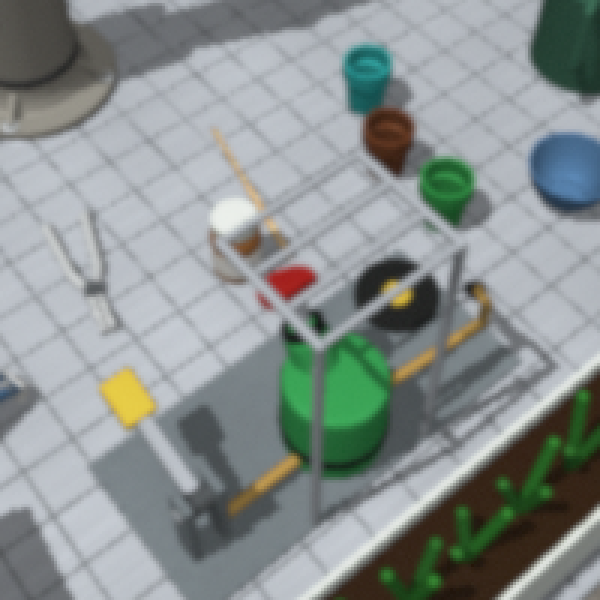

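The crops agree: the brown pot's rim circle is centred at top pixel (155.0,238.5), the pad spot at (203,184.5), the red disc at (266.3,172) and the yellow block at (329.5,186.3). The deck front bar runs from about (236,159) to (307,159).

```bash
python3 - <<'E'
from h import *
t=grab_frame("top");s=grab_frame("scene")
print("pot rim",onz(t,155.,238.5,.08).round(4))
print("pot w (rim width)",(onz(t,142.6,238.5,.08)-onz(t,167.4,238.5,.08)).round(4))
print("green",onz(t,156.7,201,.08).round(3),"teal",onz(t,133.5,275.5,.08).round(3))
pad=onz(t,203.2,184.6,.014);lev=onz(t,329.4,186.3,.148);head=onz(t,266.3,172.,.206)
print("pad",pad.round(4),"lever",lev.round(4),"head",head.round(4))
print("pad tri",tri([ray(t,203.2,184.6),ray(s,160+397/3,130+293/3)]))
print("lev tri",tri([ray(t,329.4,186.3),ray(s,202.1,262.2)]))
# base plate corners on z=.008 front edge
a=onz(t,90+288/3,90+334/3,.008);b=onz(t,90+737/3,90+339/3,.008)
print("plate front corners",a.round(4),b.round(4),"len",np.linalg.norm(a-b), "yaw",np.arctan2(-(a-b)[0],(a-b)[1]))
for nm,u,v in(("dfL",90+437/3,90+207/3),("dfR",90+655/3,90+207/3)): print(nm,onz(t,u,v,.345).round(4))
print("jar cap",onz(t,241.5,239,.095).round(3))
print("bowl",onz(t,107,175,.06).round(3))
E
```

```text
pot rim [0.4278 0.2661 0.08  ]
pot w (rim width) [-0.0011  0.0672  0.    ]
green [0.53  0.265 0.08 ] teal [0.328 0.32  0.08 ]
pad [0.5851 0.1438 0.014 ] lever [ 0.572  -0.1949  0.148 ] head [ 0.5979 -0.0254  0.206 ]
pad tri (array([0.58683297, 0.14562356, 0.00919737]), [np.float64(0.0018514140893960257), np.float64(0.0018514140893960975)])
lev tri (array([ 0.57295786, -0.19600468,  0.1413709 ]), [np.float64(0.0004395474889230303), np.float64(0.00043954748892316664)])
plate front corners [0.5359 0.193  0.008 ] [ 0.539  -0.2446  0.008 ] len 0.43766150054068004 yaw 0.007282068955710981
dfL [0.6046 0.051  0.345 ]
dfR [ 0.6078 -0.1053  0.345 ]
jar cap [0.431 0.031 0.095]
bowl [0.602 0.409 0.06 ]
```

```bash
cat >> h.py <<'E'
def aim(pos,tilt=0.,yaw=0.):
    """world target; tool x=+y, y=+x, z=down; tilt deg: tool z leans to +x; yaw deg about world z. prints row shift/turn"""
    o=readout.get_obs(); Rc=R.from_rotvec(o["orientation"])
    Rt=R.from_euler('z',yaw,degrees=True)*R.from_euler('y',-tilt,degrees=True)*R.from_matrix(np.array([[0,1,0],[1,0,0],[0,0,-1.]]))
    d=Rc.inv().apply(np.asarray(pos)-o["tcp_pos"])*1000; w=(Rc.inv()*Rt).as_rotvec(degrees=True)
    print("t",o["clock"],"tcp",o["tcp_pos"].round(4),"zaxis",Rc.apply([0,0,1]).round(3),"w",round(o["grip_width"],4),"F",o["contact_force"].round(1)); print("joints",o["joints"].round(2))
    print("shift",d.round(1),"turn",w.round(1),"rows>=",np.linalg.norm(d)/62.5,np.linalg.norm(w)/10.7)
E
python3 -c "
from h import *
aim([.428,.266,.16])"
```

```text
t 0.35 tcp [0.2427 0.6297 0.2311] zaxis [-0. -0. -1.] w 0.0855 F [-1.1  0.2  0.2]
joints [-1.31  0.48  0.02  1.56 -0.01  1.11 -0.08]
shift [-272.7  303.7   71.2] turn [ -0.    0.  -21.1] rows>= 6.629996872151217 1.9695451016819487
```

```bash
python3 -m handwheel '-30 34 -15 0 0 -2 85; -68 76 -15 0 0 -5 85; -109 121 -10 0 0 -8 85; -150 167 0 0 0 -11 85; -190 212 20 0 0 -14 85; -230 256 40 0 0 -17 85; -260 289 60 0 0 -20 85; -273 304 71 0 0 -21 85; -273 304 71 0 0 -21 85; -273 304 71 0 0 -21 85' 40; python3 -c "
from h import *
aim([.428,.266,.05])
f=grab_frame('wrist');cv2.imwrite('pics/w1.png',f['pixels'][:,:,::-1])
f=grab_frame('scene');cv2.imwrite('pics/s1.png',f['pixels'][:,:,::-1])"
```

```text
clock: 1.6
tcp_pos: [0.428, 0.2673, 0.1609]
orientation: [-2.221, -2.221, -0.002]
contact_force: [0.2, 0.0, -0.2]
grip_width: 0.085
t 1.6 tcp [0.428  0.2673 0.1609] zaxis [ 0.     0.001 -1.   ] w 0.085 F [ 0.2  0.  -0.2]
joints [-0.75  0.28  0.09  2.03 -0.03  0.83  0.92]
shift [ -1.5  -0.  110.9] turn [ 0.  -0.1 -0. ] rows>= 1.7738276184515898 0.007018140043950728
```

View pics/w1.png

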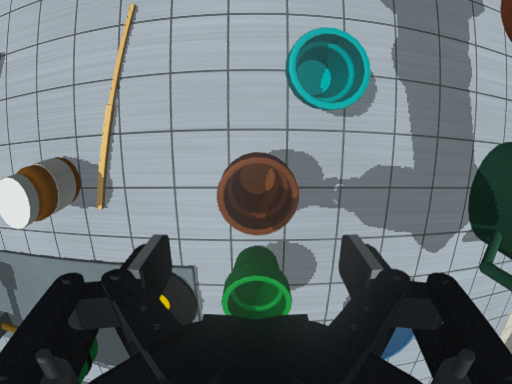

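View pics/s1.png

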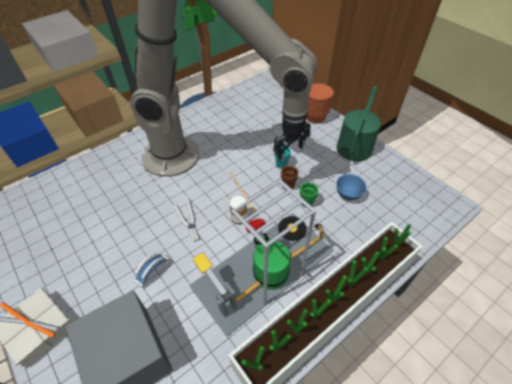

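The wrist picture shows the brown rim centred near (258,193), between the jaws in the left-right direction. I'll cross-check its position with a ray.

```bash
python3 -c "
from h import *
f=grab_frame('wrist')
for p in [(258,193),(218,193),(298,193),(258,152),(258,233)]: print(p,onz(f,*p,.08,True).round(4))
h=cv2.inRange(hsv(f),(3,90,20),(14,255,255));h[:, :190]=0;h[:,320:]=0;h[:140]=0;h[250:]=0
c=max(cv2.findContours(h,0,2)[0],key=cv2.contourArea);e=cv2.fitEllipse(cv2.convexHull(c));print(e,onz(f,*e[0],.08,True).round(4))
"
```

```text
(258, 193) [0.4243 0.2686 0.08  ]
(218, 193) [0.4243 0.2372 0.08  ]
(298, 193) [0.4243 0.3001 0.08  ]
(258, 152) [0.3921 0.2685 0.08  ]
(258, 233) [0.4584 0.2687 0.08  ]
((257.09912109375, 195.202880859375), (77.74870300292969, 80.76017761230469), 89.22103881835938) [0.4261 0.2679 0.08  ]
```

```bash
python3 -m handwheel '0 -1 30 0 0 0 85; 0 -1 70 0 0 0 85; 0 -1 100 0 0 0 85; 0 -1 110 0 0 0 85; 0 -1 110 0 0 0 85; 0 -1 110 0 0 0 50; 0 -1 110 0 0 0 50; 0 -1 110 0 0 0 50; 0 -1 110 0 0 0 50; 0 -1 110 0 0 0 50; 0 -1 110 0 0 0 50' 40; python3 -c "
from h import *
f=grab_frame('wrist');cv2.imwrite('pics/w2.png',f['pixels'][:,:,::-1])"
```

```text
clock: 3.12
tcp_pos: [0.4284, 0.2669, 0.0521]
orientation: [2.223, 2.22, 0.006]
contact_force: [-0.4, 0.1, 5.3]
grip_width: 0.0628
```

View pics/w2.png

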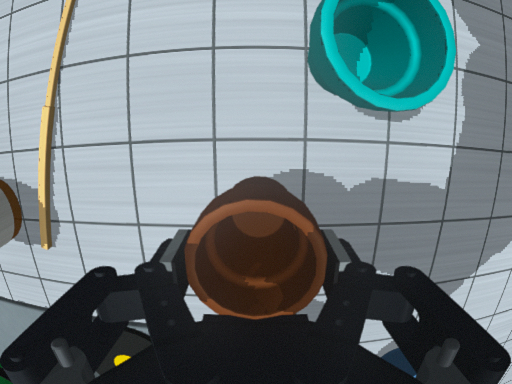

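The pot sits centred between the pads (rim at about (256,258)). The opening reads 62.8 mm against the 66 mm rim, so I'll lift gently and look again.

```bash
python3 -m handwheel '0 0 -5 0 0 0 50; 0 0 -15 0 0 0 50; 0 0 -40 0 0 0 50; 0 0 -70 0 0 0 50; 0 0 -90 0 0 0 50; 0 0 -90 0 0 0 50' 40; python3 -c "
from h import *
f=grab_frame('wrist');cv2.imwrite('pics/w3.png',f['pixels'][:,:,::-1])
aim([.585,.144,.15])"
```

```text
clock: 3.92
tcp_pos: [0.4282, 0.2664, 0.1421]
orientation: [2.223, 2.22, 0.006]
contact_force: [-0.1, -0.2, -2.7]
grip_width: 0.0628
t 3.975 tcp [0.4274 0.266  0.1409] zaxis [ 0.001  0.001 -1.   ] w 0.0626 F [ 0.1 -0.8 -3. ]
joints [-0.75  0.31  0.09  2.05 -0.04  0.78  0.93]
shift [-121.8  157.8   -9. ] turn [ 0.1 -0.1 -0.1] rows>= 3.1919589601485843 0.010890800158164935
```

View pics/w3.png

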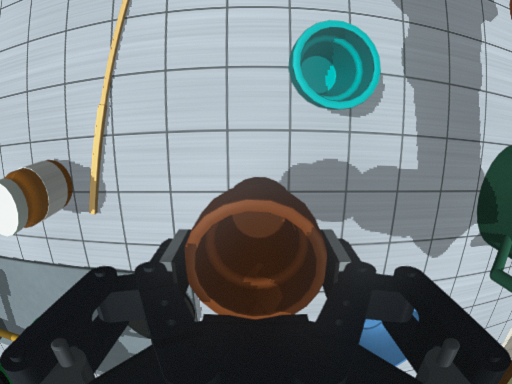

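The pot hangs straight in the jaws. I'll measure its offset from the TCP before placing it.

```bash
python3 -c "
from h import *
f=grab_frame('wrist');o=readout.get_obs()
z=o['tcp_pos'][2]+.028
L=onz(f,186,258,z,True);Rr=onz(f,327,258,z,True);T=onz(f,256.5,199,z,True);B=onz(f,256.5,318,z,True)
print(o['tcp_pos'].round(4),L.round(4),Rr.round(4),T.round(4),B.round(4),'rimcentre~',(L[1]+Rr[1])/2,(T[0]+B[0])/2)
"; python3 -m handwheel '0 0 -20 0 0 0 50; -15 20 -25 0 0 0 50; -45 58 -25 0 0 0 50; -80 104 -25 0 0 0 50; -110 142 -20 0 0 0 50; -122 158 -15 0 0 0 50; -122 158 -10 0 0 0 50; -122 158 -10 0 0 0 50;-122 158 -10 0 0 0 50'; python3 -c "
from h import *
aim([.585,.144,.066])
for n in ['top','scene']:
  f=grab_frame(n);cv2.imwrite('pics/%s4.png'%n,f['pixels'][:,:,::-1])
f=grab_frame('wrist');cv2.imwrite('pics/w4.png',f['pixels'][:,:,::-1])"
```

```text
[0.4269 0.2656 0.1401] [0.4228 0.2336 0.1681] [0.423  0.2966 0.1681] [0.3952 0.265  0.1681] [0.4567 0.2651 0.1681] rimcentre~ 0.26509106036047586 0.4259557749659074
clock: 5.15
tcp_pos: [0.5838, 0.1453, 0.1502]
orientation: [-2.219, -2.222, 0.0]
contact_force: [0.0, -0.0, -2.3]
grip_width: 0.0629
t 5.15 tcp [0.5838 0.1453 0.1502] zaxis [-0.001  0.001 -1.   ] w 0.0629 F [ 0.  -0.  -2.3]
joints [-0.47  0.45  0.16  1.82 -0.09  0.88  1.3 ]
shift [-1.4  1.2 84.2] turn [-0.1 -0.   0.1] rows>= 1.347183462594833 0.009208875103342016
```

View pics/top4.png

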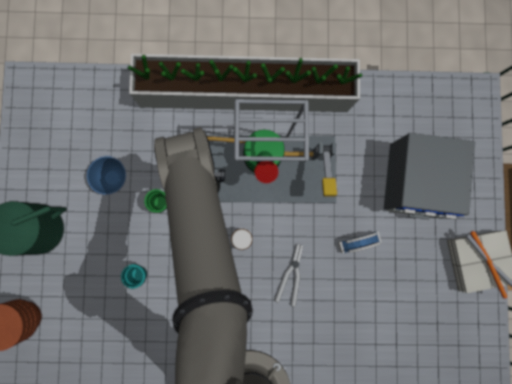

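View pics/scene4.png

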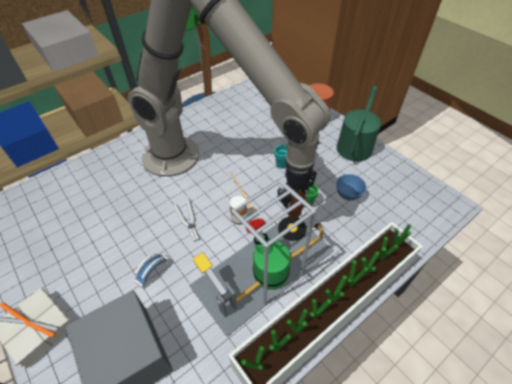

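View pics/w4.png

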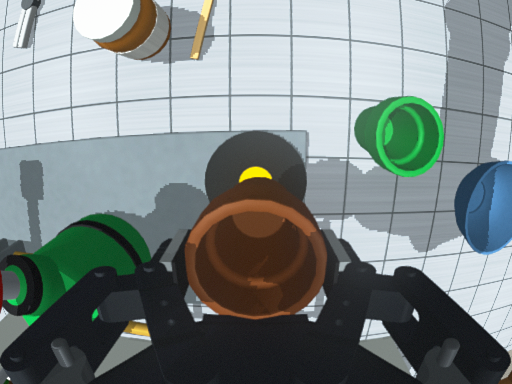

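The wrist view shows the pad disc spanning columns 205–307, with its near edge at row 131. That gives a second measurement of the pad's centre.

```bash
python3 -c "
from h import *
f=grab_frame('wrist')
L=onz(f,205,181,.014,True);Rr=onz(f,307,181,.014,True);T=onz(f,256,131,.014,True);c=onz(f,157+0,0,.1,True)
print(L.round(4),Rr.round(4),T.round(4),'centre y',(L[1]+Rr[1])/2,'x',T[0]+.05)
print('yellow near edge +.016', onz(f,256,166.5,.014,True)[0]+.016, blobs(f,(22,140,120),(35,255,255),(200,120,320,200)))
"
```

```text
[0.5849 0.0944 0.014 ] [0.5849 0.1939 0.014 ] [0.5368 0.1441 0.014 ] centre y 0.14415855697078941 x 0.5867931649342775
yellow near edge +.016 0.5867292185803189 [([239, 166, 34, 16, 320], array([254.8, 173.1]))]
```

```bash
python3 -m handwheel '-1 3 25 0 0 0 50; -1 3 55 0 0 0 50; -1 3 72 0 0 0 50; -1 3 79 0 0 0 50; -1 3 82 0 0 0 50; -1 3 84 0 0 0 50; -1 3 84 0 0 0 50'
```

```text
clock: 6.22
tcp_pos: [0.5884, 0.1427, 0.0668]
orientation: [2.223, 2.22, 0.001]
contact_force: [-0.0, 0.0, -1.9]
grip_width: 0.0629
```

```bash
python3 -m handwheel '0 -1 1 0 0 0 50; 0 -1 1.5 0 0 0 50; 0 -1 1.5 0 0 0 50; 0 -1 1.5 0 0 0 50'
```

```text
clock: 6.72
tcp_pos: [0.5883, 0.1428, 0.0661]
orientation: [2.222, 2.219, 0.004]
contact_force: [0.4, -0.1, 6.2]
grip_width: 0.0628
```

The reading of +6 N means the pot is standing on the pad. Next I release it and withdraw straight up.

```bash
python3 -m handwheel '0 0 -0.5 0 0 0 70; 0 0 -0.5 0 0 0 75; 0 0 -0.5 0 0 0 80; 0 0 -0.5 0 0 0 85; 0 0 -0.5 0 0 0 85; 0 0 -20 0 0 0 85; 0 0 -60 0 0 0 85; 0 0 -110 0 0 0 85; 0 0 -110 0 0 0 85'; python3 -c "
from h import *
f=grab_frame('wrist');cv2.imwrite('pics/w5.png',f['pixels'][:,:,::-1])"
```

```text
clock: 7.85
tcp_pos: [0.5902, 0.1433, 0.1807]
orientation: [2.221, 2.217, 0.014]
contact_force: [0.4, 0.2, -0.5]
grip_width: 0.0849
```

View pics/w5.png

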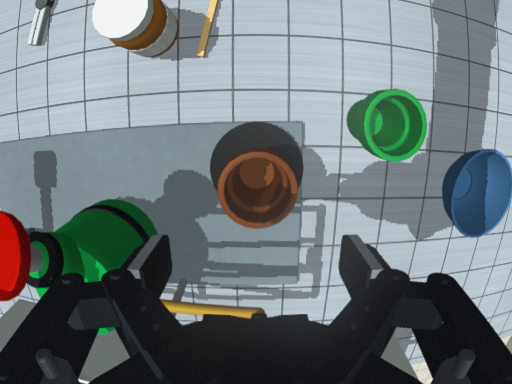

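The pot stands upright on the pad (rim at about (259,189), with the pad around it). Next I go back, across at a safe distance in front of the head, and over the lever, closing the fingers on the way.

```bash
python3 -c "
from h import *
aim([.46,.10,.24]);aim([.46,-.195,.24]);aim([.571,-.1955,.20])"
```

```text
t 7.9 tcp [0.5886 0.143  0.1781] zaxis [ 0.005  0.002 -1.   ] w 0.0851 F [-0.8  0.7 -0.3]
joints [-0.47  0.42  0.17  1.79 -0.08  0.93  1.3 ]
shift [ -43.1 -128.2  -62.7] turn [ 0.3 -0.1 -0.1] rows>= 2.3854314507181122 0.030920418040100227
t 7.9 tcp [0.5886 0.143  0.1781] zaxis [ 0.005  0.002 -1.   ] w 0.0851 F [-0.8  0.7 -0.3]
joints [-0.47  0.42  0.17  1.79 -0.08  0.93  1.3 ]
shift [-338.1 -127.8  -63.3] turn [ 0.3 -0.1 -0.1] rows>= 5.870549485607377 0.030920418040100227
t 7.9 tcp [0.5886 0.143  0.1781] zaxis [ 0.005  0.002 -1.   ] w 0.0851 F [-0.8  0.7 -0.3]
joints [-0.47  0.42  0.17  1.79 -0.08  0.93  1.3 ]
shift [-338.5  -17.   -22.7] turn [ 0.3 -0.1 -0.1] rows>= 5.434655765169408 0.030920418040100227
```

```bash
python3 -m handwheel '0 -40 -30 0 0 0 85; 0 -85 -50 0 0 0 60; -20 -128 -62 0 0 0 30; -70 -128 -62 0 0 0 0; -125 -128 -62 0 0 0 0; -180 -128 -62 0 0 0 0; -235 -128 -62 0 0 0 0; -290 -128 -62 0 0 0 0; -338 -128 -62 0 0 0 0; -338 -80 -62 0 0 0 0; -338 -30 -40 0 0 0 0; -338 -17 -23 0 0 0 0'; python3 -c "
from h import *
aim([.571,-.1955,.15])
f=grab_frame('wrist');cv2.imwrite('pics/w6.png',f['pixels'][:,:,::-1])
f=grab_frame('scene');cv2.imwrite('pics/s6.png',f['pixels'][:,:,::-1])"
```

```text
clock: 9.4
tcp_pos: [0.5717, -0.1943, 0.1959]
orientation: [-2.22, -2.222, 0.001]
contact_force: [-2.2, -0.3, 0.1]
grip_width: -0.0004
t 9.4 tcp [ 0.5717 -0.1943  0.1959] zaxis [-0.001  0.    -1.   ] w -0.0004 F [-2.2 -0.3  0.1]
joints [-0.08  0.42  0.4   1.79 -0.19  0.98  1.97]
shift [-1.2 -0.7 45.9] turn [-0.1 -0.   0. ] rows>= 0.7350559177303824 0.0068115888988459945
```

View pics/w6.png

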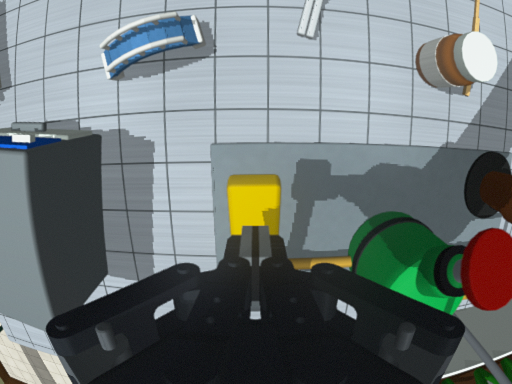

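View pics/s6.png

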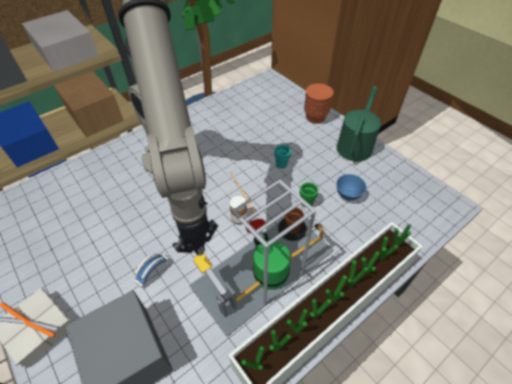

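The fingertips are centred over the yellow block (columns 228–281, near edge at row 175) and above it.

```bash
python3 -c "
from h import *
f=grab_frame('wrist')
print(onz(f,254,175,.156,True)[0]+.0235,onz(f,228,185,.154,True)[1],onz(f,281,185,.154,True)[1])"
python3 -m handwheel '-1 0 25 0 0 0 0; -1 0 40 0 0 0 0; -1 0 46 0 0 0 0; -1 -1 56 0 0 0 0; -1 -3 66 0 0 0 0; -1 -3 66 0 0 0 0'
```

```text
0.5649896142467253 -0.21296151233706928 -0.17913271375409381
clock: 10.3
tcp_pos: [0.5664, -0.1968, 0.1323]
orientation: [2.223, 2.219, -0.0]
contact_force: [-2.4, -0.2, 5.8]
grip_width: -0.0
```

```bash
python3 -m handwheel '0 -1 12 0 0 0 0; 0 -2 24 0 0 0 0; 0 -3 34 0 0 0 0; 0 -3 42 0 0 0 0; 0 -3 46 0 0 0 0; 0 -3 46 0 0 0 0'
```

```text
clock: 11.05
tcp_pos: [0.5648, -0.197, 0.0873]
orientation: [2.222, 2.218, 0.002]
contact_force: [-2.4, 0.3, 9.3]
grip_width: 0.0003
```

```bash
python3 -m handwheel '0 0 3 0 0 0 0; 0 0 5 0 0 0 0; 0 0 5 0 0 0 0'; python3 -m handwheel '0 0 2 0 0 0 0; 0 0 4 0 0 0 0; 0 0 4 0 0 0 0'
```

```text
clock: 11.42
tcp_pos: [0.5654, -0.197, 0.0828]
orientation: [2.221, 2.217, 0.003]
contact_force: [-0.7, -0.8, 9.9]
grip_width: -0.0001
clock: 11.8
tcp_pos: [0.5658, -0.1971, 0.0809]
orientation: [2.221, 2.217, 0.006]
contact_force: [-6.7, 2.4, 25.9]
grip_width: -0.0006
```

The stop shows clearly: 26 N with the tip at z = 0.081. I lift clear and check that the lever comes back.

```bash
python3 -m handwheel '0 0 -20 0 0 0 0; 0 0 -40 0 0 0 0; 0 3 -60 0 0 0 0; 0 3 -80 0 0 0 0; 0 3 -95 0 0 0 0; 0 3 -95 0 0 0 0; 0 3 -95 0 0 0 0;0 3 -95 0 0 0 0'; python3 -c "
from h import *
f=grab_frame('wrist');cv2.imwrite('pics/w7.png',f['pixels'][:,:,::-1])
f=grab_frame('scene');print(blobs(f,(22,140,120),(35,255,255),(180,200,330,300)))
aim([.566,-.196,.08])"
```

```text
clock: 12.8
tcp_pos: [0.566, -0.1961, 0.1708]
orientation: [-2.222, -2.219, 0.002]
contact_force: [-0.0, 0.0, -1.0]
grip_width: -0.0001
[([194, 257, 17, 15, 150], array([202.3, 263.4]))]
t 12.9 tcp [ 0.5662 -0.1963  0.1711] zaxis [-0.001  0.    -1.   ] w 0.0 F [-0.2  0.8 -0.3]
joints [-0.07  0.44  0.4   1.82 -0.21  0.92  1.99]
shift [ 0.2 -0.1 91.1] turn [-0.1 -0.  -0.1] rows>= 1.457035227562711 0.009971418242257677
```

View pics/w7.png

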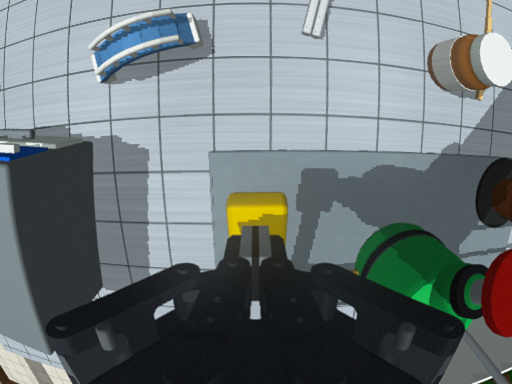

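```bash
python3 -c "
from h import *
f=grab_frame('wrist')
print(onz(f,256,192,.156,True)[0]+.0235)"
python3 -m handwheel '0 0 20 0 0 0 0; 0 -1 35 0 0 0 0; 0 -2 50 0 0 0 0; 0 -3 65 0 0 0 0; 0 -3 80 0 0 0 0; 0 -3 88 0 0 0 0; 0 -3 91 0 0 0 0; 0 -3 92 0 0 0 0; 0 -3 92 0 0 0 0'
```

```text
0.5665713631626559
clock: 14.08
tcp_pos: [0.5636, -0.1967, 0.0809]
orientation: [-2.223, -2.219, -0.001]
contact_force: [-5.1, 1.5, 15.3]
grip_width: 0.0001
```

```bash
python3 -m handwheel '0 0 2 0 0 0 0; 0 0 2 0 0 0 0'; python3 -m handwheel '0 0 -20 0 0 0 0; 0 0 -40 0 0 0 0; 0 3 -60 0 0 0 0; 0 3 -80 0 0 0 0; 0 3 -94 0 0 0 0; 0 3 -94 0 0 0 0; 0 3 -94 0 0 0 0;0 3 -94 0 0 0 0'; python3 -c "
from h import *
f=grab_frame('scene');print(blobs(f,(22,140,120),(35,255,255),(180,200,330,300)))
aim([.566,-.196,.08])"
```

```text
clock: 14.32
tcp_pos: [0.5638, -0.1968, 0.0803]
orientation: [-2.224, -2.219, -0.002]
contact_force: [-8.8, 2.7, 27.9]
grip_width: -0.0002
clock: 15.32
tcp_pos: [0.566, -0.1961, 0.1708]
orientation: [-2.222, -2.219, 0.002]
contact_force: [0.1, 0.9, -1.2]
grip_width: -0.0001
[([194, 257, 17, 15, 149], array([202.2, 263.4]))]
t 15.375 tcp [ 0.5661 -0.1962  0.1709] zaxis [-0.001  0.    -1.   ] w 0.0005 F [-1.5 -0.1  0.3]
joints [-0.07  0.44  0.4   1.82 -0.21  0.92  1.99]
shift [ 0.2  0.  90.9] turn [-0.1 -0.  -0.1] rows>= 1.454778416226612 0.010772442629775258
```

Two full strokes are done, and the yellow blob sits at the same rest pixels both times. Now the third stroke.

```bash
python3 -m handwheel '0 0 20 0 0 0 0; 0 -1 35 0 0 0 0; 0 -2 50 0 0 0 0; 0 -3 65 0 0 0 0; 0 -3 80 0 0 0 0; 0 -3 88 0 0 0 0; 0 -3 91 0 0 0 0; 0 -3 93 0 0 0 0; 0 -3 94 0 0 0 0; 0 -3 94 0 0 0 0';  python3 -m handwheel '0 0 -20 0 0 0 0; 0 0 -40 0 0 0 0; 0 3 -60 0 0 0 0; 0 3 -80 0 0 0 0; 0 3 -94 0 0 0 0; 0 3 -110 0 0 0 0; 0 3 -120 0 0 0 0;0 3 -120 0 0 0 0'; python3 -c "
from h import *
f=grab_frame('scene');print(blobs(f,(22,140,120),(35,255,255),(180,200,330,300)))
aim([.44,-.03,.27],tilt=32)
aim([.44,-.16,.23])"
```

```text
clock: 16.62
tcp_pos: [0.5637, -0.1967, 0.0803]
orientation: [-2.224, -2.219, -0.002]
contact_force: [-9.8, 3.7, 28.4]
grip_width: 0.0003
clock: 17.62
tcp_pos: [0.5669, -0.1964, 0.1983]
orientation: [2.222, 2.219, 0.001]
contact_force: [0.9, 0.0, -0.4]
grip_width: 0.0
[([194, 253, 17, 19, 183], array([201.9, 262. ]))]
t 17.675 tcp [ 0.5665 -0.1963  0.1977] zaxis [-0.  0. -1.] w -0.0001 F [1.  0.3 0.1]
joints [-0.08  0.41  0.41  1.8  -0.19  0.98  1.97]
shift [ 166.1 -126.7  -72.3] turn [-32.    0.   -0.1] rows>= 3.5377818511414225 2.9907556651172698
t 17.675 tcp [ 0.5665 -0.1963  0.1977] zaxis [-0.  0. -1.] w -0.0001 F [1.  0.3 0.1]
joints [-0.08  0.41  0.41  1.8  -0.19  0.98  1.97]
shift [  36.1 -126.6  -32.3] turn [-0.  -0.  -0.1] rows>= 2.1686135930155914 0.006666789536283871
```

The lever is back at rest, with the full yellow blob visible again. Now I tilt and move in front of the head.

```bash
python3 -m handwheel '0 -40 -20 0 0 0 0; 0 -90 -40 0 0 0 0; 20 -127 -72 -5 0 0 0; 60 -127 -72 -12 0 0 0; 110 -127 -80 -19 0 0 0; 150 -127 -80 -25 0 0 0; 168 -127 -80 -31 0 0 0; 168 -127 -80 -31 0 0 0;168 -127 -80 -31 0 0 0'; python3 -c "
from h import *
aim([.567,-.026,.258],tilt=31)
for n in ['wrist','scene','top']:
  f=grab_frame(n);cv2.imwrite('pics/%s8.png'%n,f['pixels'][:,:,::-1])"
```

```text
clock: 18.8
tcp_pos: [0.4401, -0.0289, 0.2779]
orientation: [1.919, 1.914, 0.53]
contact_force: [0.8, -0.2, 0.6]
grip_width: -0.0002
t 18.8 tcp [ 0.4401 -0.0289  0.2779] zaxis [ 0.514 -0.001 -0.858] w -0.0002 F [ 0.8 -0.2  0.6]
joints [-0.23 -0.26  0.09  2.39  0.21  0.48  1.27]
shift [ 3.2 98.6 82.3] turn [-0.1  0.1 -0.1] rows>= 2.0551263744396517 0.014326753276605443
```

View pics/wrist8.png

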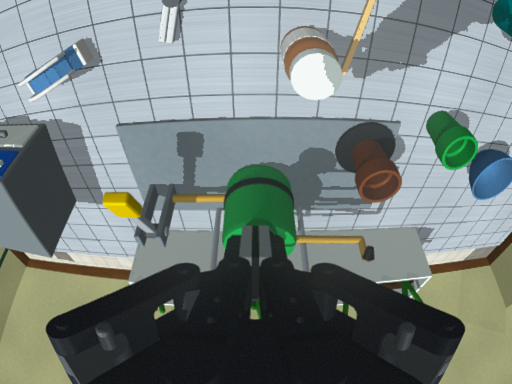

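View pics/scene8.png

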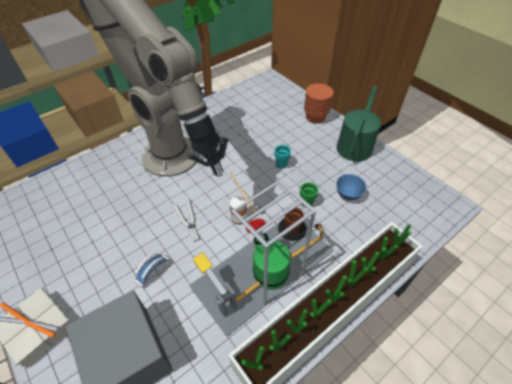

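View pics/top8.png

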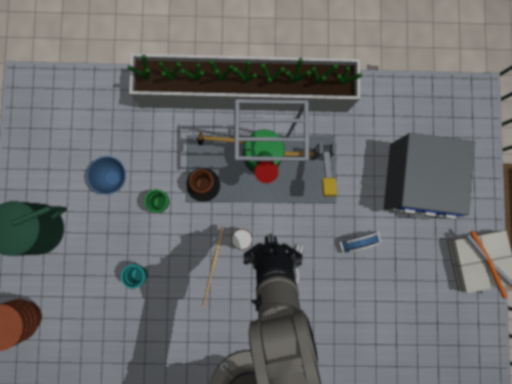

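The pot stands inside the pad ring in the top view (rim at about (202,181)), and the gripper is in front of the head with the way clear. I check the pot and move in to the pre-press pose.

```bash
python3 -m handwheel '2 30 20 0 0 0 0; 3 60 42 0 0 0 0; 3 85 68 0 0 0 0; 3 98 82 0 0 0 0; 3 98 82 0 0 0 0'; python3 -c "
from h import *
aim([.597,-.026,.206],tilt=31)
f=grab_frame('top')
print(proj(f,[.586,.144,.094]),blobs(f,(3,90,20),(16,255,255),(180,160,225,205)))
for n in ['scene','top']:
  f=grab_frame(n);cv2.imwrite('pics/%s9.png'%n,cv2.resize(f['pixels'][130:300,160:360,::-1],None,fx=3,fy=3))"
```

```text
clock: 19.58
tcp_pos: [0.5672, -0.0258, 0.2572]
orientation: [1.918, 1.915, 0.528]
contact_force: [0.2, 0.4, -0.3]
grip_width: 0.0
t 19.575 tcp [ 0.5672 -0.0258  0.2572] zaxis [ 0.514 -0.002 -0.858] w 0.0 F [ 0.2  0.4 -0.3]
joints [-0.26  0.03  0.17  2.2   0.12  0.37  1.38]
shift [-0.  -0.7 59.3] turn [-0.1  0.1 -0.1] rows>= 0.9486251986471066 0.015214358693932162
[201.02617673 180.96931964] [([188, 169, 27, 25, 525], array([201. , 181.1]))]
```

View pics/scene9.png

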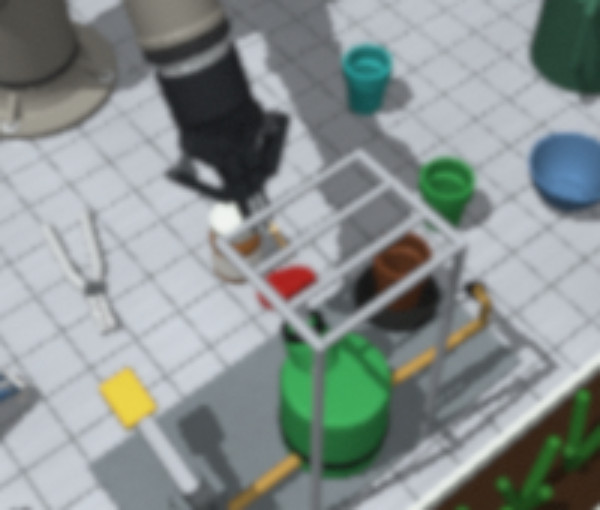

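View pics/top9.png

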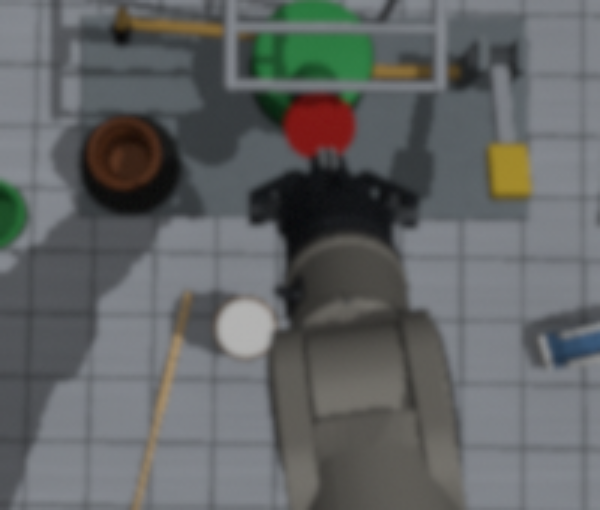

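The pot's blob is centred at (201.0,181.1) against an expected (201.0,181.0), so it is well centred. The closed fingertips point at the red disc. Now I press along the head's axis.

```bash
python3 -m handwheel '0 0 30 0 0 0 0; 0 -1 50 0 0 0 0; 0 -1 60 0 0 0 0; 0 -1 65 0 0 0 0; 0 -1 65 0 0 0 0'
```

```text
clock: 20.35
tcp_pos: [0.5979, -0.0255, 0.2017]
orientation: [1.918, 1.915, 0.53]
contact_force: [-5.3, -0.1, 3.1]
grip_width: 0.0
```

```bash
python3 -m handwheel '0 0 6 0 0 0 0; 0 0 12 0 0 0 0; 0 0 15 0 0 0 0; 0 0 15 0 0 0 0'; python3 -m handwheel '0 0 2 0 0 0 0; 0 0 4 0 0 0 0; 0 0 4 0 0 0 0'
```

```text
clock: 20.85
tcp_pos: [0.6052, -0.0255, 0.1892]
orientation: [1.918, 1.915, 0.53]
contact_force: [-9.3, -0.0, 8.9]
grip_width: -0.0
clock: 21.22
tcp_pos: [0.6071, -0.0254, 0.186]
orientation: [1.918, 1.915, 0.53]
contact_force: [-11.9, -0.0, 10.2]
grip_width: 0.0
```

```bash
python3 -m handwheel '0 0 2 0 0 0 0; 0 0 3 0 0 0 0; 0 0 3 0 0 0 0'
```

```text
clock: 21.6
tcp_pos: [0.6074, -0.0255, 0.1856]
orientation: [1.919, 1.915, 0.532]
contact_force: [-40.4, 3.0, 44.7]
grip_width: 0.0
```

The head is hard against its stop. I ease the force a little, hold for about a second, then let it out.

```bash
python3 -m handwheel '0 0 -1.5 0 0 0 0; 0 0 -1.5 0 0 0 0; 0 0 -1.5 0 0 0 0; 0 0 -1.5 0 0 0 0; 0 0 -1.5 0 0 0 0; 0 0 -1.5 0 0 0 0'; python3 -m handwheel '0 0 -10 0 0 0 0; 0 0 -22 0 0 0 0; 0 0 -45 0 0 0 0; 0 0 -80 0 0 0 0; 0 -40 -115 0 0 0 0; 0 -80 -130 0 0 0 0; 0 -90 -130 0 0 0 0'; python3 -c "
from h import *
o=readout.get_obs();print(o['joints'].round(2))
t=grab_frame('top');s=grab_frame('scene')
print('red',blobs(t,(0,170,90),(5,255,255),(240,140,300,200)),blobs(s,(0,170,90),(5,255,255),(230,200,280,260)))
print('yel',blobs(t,(22,140,120),(35,255,255),(310,160,360,210)),blobs(s,(22,140,120),(35,255,255),(180,200,330,300)))
print('pot',blobs(t,(3,90,20),(16,255,255),(180,160,225,205)))
cv2.imwrite('pics/top10.png',t['pixels'][:,:,::-1]);cv2.imwrite('pics/scene10.png',s['pixels'][:,:,::-1])"
```

```text
clock: 22.35
tcp_pos: [0.6072, -0.0254, 0.1858]
orientation: [1.918, 1.915, 0.531]
contact_force: [-26.0, 1.4, 26.6]
grip_width: 0.0
clock: 23.22
tcp_pos: [0.463, -0.0254, 0.2496]
orientation: [1.917, 1.914, 0.533]
contact_force: [0.6, -0.6, -0.0]
grip_width: -0.0001
[-0.27 -0.17  0.13  2.4   0.25  0.38  1.22]
red [([255, 164, 23, 18, 335], array([266. , 172.1]))] [([250, 220, 14, 9, 80], array([256.6, 223.2]))]
yel [([323, 178, 13, 17, 194], array([329.2, 186.2]))] [([194, 254, 17, 18, 179], array([202.1, 262.2]))]
pot [([188, 169, 26, 25, 522], array([201. , 181.1]))]
```

View pics/top10.png

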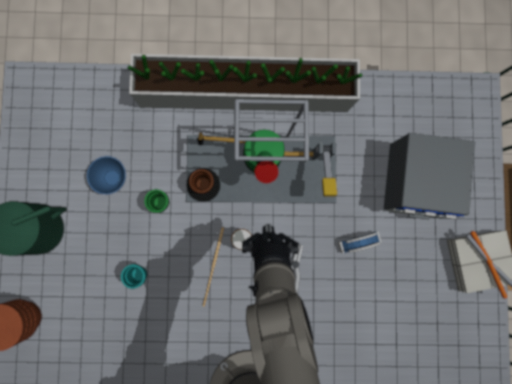

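View pics/scene10.png

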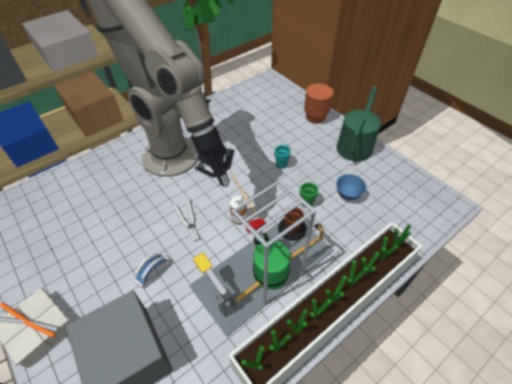

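All the rest positions match the first pictures to within a fraction of a pixel, and the arm is clear. A quick check that the bystanders stayed put, then I hand in.

```bash
python3 -c "
import cv2,numpy as np
for n,R in (('top',{'jar':(228,226,245,252),'bowl':(85,153,128,196),'bridge':(335,228,385,256),'green':(143,188,170,215),'teal':(120,262,148,290),'stick':(200,225,226,308)}),('scene',{'pliers':(174,198,204,242),'jar':(226,192,250,226),'bridge':(132,250,172,290)})):
  a=cv2.imread(f'pics/{n}0.png').astype(int);b=cv2.imread(f'pics/{n}10.png').astype(int)
  for k,(x0,y0,x1,y1) in R.items(): print(n,k,'mean diff',abs(a-b)[y0:y1,x0:x1].mean().round(1),'frac>60',(abs(a-b)[y0:y1,x0:x1].max(2)>60).mean().round(3))
from bench import workorder
print(workorder.hand_in())"
```

```text
top jar mean diff 21.7 frac>60 0.075
top bowl mean diff 5.4 frac>60 0.0
top bridge mean diff 6.5 frac>60 0.0
top green mean diff 4.6 frac>60 0.0
top teal mean diff 6.8 frac>60 0.0
top stick mean diff 13.7 frac>60 0.0
scene pliers mean diff 5.2 frac>60 0.0
scene jar mean diff 7.5 frac>60 0.026
scene bridge mean diff 4.5 frac>60 0.0
the job is handed in; nothing more can be done
None
```

The pot is on the pad, the lever got its three strokes, the spray head was pressed and released, and the job is handed in at about 23 s of the 67 s allowed; it reported no verdict.

- **Pot:** I gripped the brown pot by its rim, stood it upright on the pad and let go. In the last top view it was centred on the pad to within a pixel and had not moved during the later steps.
- **Lever:** Each of the three strokes went down to the stop, with the force jumping from about 10 N to 26–28 N at tip height 0.080 m. Afterwards the yellow block was back at its starting pixels.
- **Spray head:** I pressed it in along its own axis by about 22 mm to the stop and held it there for about 1.1 s, then let it out. The red disc was back at its starting pixels.

**Checks that disagreed or were less clean:**
- **Head force:** The force at the head stop briefly read about 60 N on the fingertips, so I eased it to about 37 N for the hold. That is under the 120 N wrist limit. I took the 40 N limit to cover only the arm and the gripper's body, not the fingertips.
- **Grip width:** The opening on the pot read 62.8 mm against the 66 mm rim, but the pot was held straight.
- **Bystanders:** The before-and-after pictures showed no change at the bowl, bridge, pliers, chopstick and the two look-alike pots. The jar area differed somewhat, probably because of the gripper and its shadow beside it. The arm passed only above the jar.

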